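# Fit a broken tensile test piece back together

## Task

Close up the broken flat steel test piece on the fitting plate so its stretch can be measured: with the fingertips, push the two halves until both lie with their heads flush along the fence, the short half's head is hard up against the end stop, and the two broken ends meet with no gap. Only push them along the plate: do not lift them or take them between the fingers, leave the caliper, the magnifier and the round test piece where they stand, and finish clear of everything.

Things in the scene. Friction and masses are not known exactly. Their poses are not given: they have to be found in the camera images.
- fixture: Fitting plate fixed to the bench: dark steel base 12 mm thick (upper face z = 0.012 m). Origin on the bench. In its own frame, mm: plate x -100 to 75, y -230 to 190. Aluminium fence along the far side: face is the plane x = 50, looking to -x, y -200 to 170. Aluminium end stop across the left end: face is the plane y = 150, looking to -y, x -60 to 50. Both stand 20 mm above the plate.
- corner (a point): Inner corner where the fence's face and the stop's face meet, on the plate's upper face: (50, 150, 12) mm in the fixture's frame, same axes. Finished, the short half lies next to the stop and the long half beyond it, in one straight line along the fence.
- short_half: Shorter half of the flat steel test piece, 12 mm thick, about 0.36 kg, loose, head towards the stop. Origin: underside, middle of the head. x runs from head to broken end, z up. Head 72 mm (x -36 to 36) by 45 mm wide; narrows to 25 mm wide at x = 56; broken end at x = 84, square, 20 mm wide. Mass centre x = 19.5. Finished: x along the fixture's -y, origin at (27.5, 114) mm in the fixture's frame.
- short_break (a point): Middle of the short half's broken end face, at x = 84 mm in that half's frame, 6 mm above its underside. Steel sliding on steel: some 1.5 to 4 N push a half along.
- long_half: Longer half, same form and thickness, about 0.42 kg, loose, head away from the stop, broken end facing the short half's. Origin: underside, middle of the 72 x 45 mm head; x runs from head to broken end at x = 98 mm (square, 20 mm wide); mass centre x = 24.5. Finished: x along the fixture's +y, origin at (27.5, -68) mm in the fixture's frame.
- long_break (a point): Middle of the long half's broken end face, at x = 98 mm in that half's frame, 6 mm above its underside.
- caliper: Bystander: digital caliper lying flat on the bench beyond the fence, 220 mm long in its y, about 80 mm over the jaws, 12 mm high. Origin on the underside at the beam's middle.
- loupe: Bystander: black round stand magnifier, 42 mm diameter, 48 mm high, standing on the bench off one end of the plate. Origin at the centre of its foot.
- round_piece: Bystander: round steel test piece with thick ends, 22 mm diameter, 64 mm high, standing upright on the bench off the plate's other end. Origin at the centre of its foot.
Mind the look-alikes: they are no part of the job. What is shaped like the long_half but black is not meant.

How it is judged:
At the end, for the whole second after the job is handed in: Both halves lie at rest flat on the plate, in line with the fence within 0.04 rad (about 2.3 degrees), each head within 3 mm of the fence, the short half's head within 2.5 mm of the end stop, and the broken ends meeting: gap under 2.5 mm and sideways offset under 3 mm (angle between the x axis of each of short_half, long_half and the y axis of fixture, either way round below 0.04 rad and x of each of short_half, long_half in the frame of fixture above 0.0245 m and y of short_half in the frame of fixture above 0.1115 m and x of long_break in the frame of short_half between 0.081 and 0.0865 m and y of long_break in the frame of short_half between -0.003 and 0.003 m and height (world z) of short_half between 0.009 and 0.015 m and height (world z) of long_half between 0.009 and 0.015 m and linear speed of each of short_half, long_half below 0.01 m/s); the robot touches nothing.
It fails at once if a half is lifted or tipped off the plate (height (world z) of any of short_half, long_half above 0.018 m or angle between any of short_half, long_half's own z axis and vertical above 0.12 rad).
It fails at once if a half is taken between the fingers ((contact force between the fingers and short_half above 0.5 N and z of the grasp point in the frame of short_half below 0.027 m and x of the grasp point in the frame of short_half between -0.031 and 0.079 m and y of the grasp point in the frame of short_half between -0.01 and 0.01 m) or (contact force between the fingers and long_half above 0.5 N and z of the grasp point in the frame of long_half below 0.027 m and x of the grasp point in the frame of long_half between -0.031 and 0.093 m and y of the grasp point in the frame of long_half between -0.01 and 0.01 m)).
It fails at once if the caliper, the magnifier or the round test piece is moved or knocked over (distance of any of caliper, loupe, round_piece from where it was at the start of the episode above 0.012 m or angle between any of loupe, round_piece's own z axis and vertical above 0.3 rad).
It also fails if it takes over 64 s, if anything falls off the work surface, if the arm or the gripper's body presses on something with over 40 N, if the wrist force passes 120 N, or if a joint passes its speed limit or range.

## Robot

A 6-joint arm with a two-finger parallel gripper is mounted at the origin on the work surface. World frame = base frame: x ahead of the robot, y to its left, z up, the work surface at z = 0. Lengths are in m, angles in rad, forces in N, time in s.
With the tool pointing down it reaches from about 0.275 to 0.875 m from the base axis. Payload 12.5 kg.
Tool frame: the origin (TCP) lies at the very end of the fingers, on their centre line; the grasp point (between the pads) lies 19 mm behind it; x points along the fingers, y is the direction in which the jaws open and shut, and the axes are right-handed (so a half turn about x gives the same grasp; the last joint's range is limited). The gripper opens to 85 mm and grips with 20 to 120 N. Pads are 22 mm wide; open, the fingers measure 114 mm over their backs; the gripper's body (76 mm by 85 mm) begins 54 mm behind the grasp point. The pads swing forward as they close: fully open they stand 13 mm farther back than shut.
Start: joints at [1.044, 0.351, 1.652, -0, 1.139, -0.085], TCP at [0.235, 0.497, 0.231] pointing down, gripper open.
Joint ranges: [-2.75, 2.75], [-0.79, 2.1], [0.01, 2.65], [-1.57, 4.71], [0.07, 3.14], [-2.87, 2.87]. Speed limits (rad/s): [2.22, 2.22, 2.79, 3.14, 3.14, 3.14].

## Interface

Orientations are given as a 3x3 rotation matrix whose columns are the frame's x, y, z axes.
In Python, from bench import manip gives the robot as it stands. Calls block until the motion is done:
- manip.move_ptp(position, orientation): joint-space move of the TCP to a pose.
- manip.move_l(position, attitude=None, max_speed=0.15): straight line of the TCP; attitude=None keeps the orientation; max_speed is the mean speed in m/s.
- manip.move_j(angles): joint-space move.
- manip.set_gripper(opening, effort=None): opening from 0.0 (shut) to 1.0 (fully open); effort is the grip in N (None keeps the last); returns when the fingers have stopped.
- manip.dwell(seconds).
- manip.inverse_kinematics(position, orientation): joint angles nearest the present ones, or None.
- manip.grab_frame(name): name is "side" or "top" or "wrist"; returns (picture, depth): 384x512x3 uint8, red, green, blue; 384x512 float32, m along the optical axis (not along the pixel's ray), 0 where there is no reading.
- manip.get_calibration(name): a dict with "camera_matrix" (3x3 intrinsics, pixels), "k1" (the pictures are not rectified: a ray, as slopes to the right and down, at radius r is drawn at 1 + k1 r^2 times it, then the intrinsics apply), "R" (3x3) and "t" (3): a world point X has camera coordinates R X + t. Camera axes: x right, y down, z forward; pixel columns grow to the right and rows downward; lengths in m; the calibration is good to about 2 mm. A picture is of the moment at which its call begins: read the wrist's pose just before it. get_calibration takes no time and is no camera call; for the wrist camera it gives the pose at the moment of the call.
A pose or a line that the arm cannot do raises manip.Unreachable and nothing moves.
- manip.sign_off(): hands the job in, once; it reports no verdict.
Trained networks look in the newest picture that a camera, given by its name, has taken for a name from the list of things; names that differ only in an ending like _2 or _b are one class to them, and where a whole thing is asked for, a point or a joint stands for the part that bears it (a point fixed in the world has none). Each returns a list of dicts, best first, with "confidence" (0 to 1); they miss things now and then, are a little off and sometimes report something else, mostly with a low value. They report only what shows in the picture. A call takes as long as a camera call. They do not tell look-alikes from the thing itself.
- manip.look_for(camera, name): "at" ([x, y, z] in m, in world coordinates, good to about 4 mm: the middle of the surface that is visible of it).
Readings, each from a call of its own:
- manip.current_time(): time.
- manip.current_qpos(): joint angles.
- manip.current_joint_vel(): joint speeds.
- manip.current_joint_torque(): joint torques, N m.
- manip.current_ee_pos(): TCP position.
- manip.current_tcp_rot(): TCP orientation.
- manip.current_force(): force on the tool from outside, world axes, zero at the start.
- manip.current_ft_torque(): the same for the moment, N m.
- manip.current_grip_width(): opening from 0.0 (shut) to 1.0 (fully open).
Only numpy, scipy, OpenCV 4.12 (cv2) and the standard library are available. Lean on these libraries where they do the work, as an engineer would, in place of code of your own. Each camera call takes 0.05 s, during which the arm holds its last target. There are 200 camera calls.

## Working session

There is one attempt and no reset: what is moved stays moved. The work goes in short steps, each a Python script; the robot and the scene stay as the last script left them, time stands still between calls to the robot, and variables do not carry over. Pictures are saved under pics/ and viewed, about 8 in all and at most 12, crops included, and the job is handed in when it is done.

```bash
ls; mkdir -p pics
python3 - <<'E'
from bench import manip
import cv2, numpy as np
print(manip.current_time())
for c in ["top","side"]:
    p,d=manip.grab_frame(c); cv2.imwrite(f"pics/{c}0.png",p[:,:,::-1]); np.save(f"pics/{c}0d.npy",d)
    k=manip.get_calibration(c); print(c,k)
    for n in ["fixture","corner","short_half","long_half","short_break","long_break","caliper","loupe","round_piece"]:
        print(n,[(np.round(o["at"],3).tolist(),round(o["confidence"],2)) for o in manip.look_for(c,n)])
a=cv2.imread("pics/top0.png");b=cv2.imread("pics/side0.png")
print(manip.current_time(),manip.current_tcp_rot().round(2) )
E
```

```text
pics
0.0
top {'camera_matrix': array([[376.93320052,   0.        , 252.44848959],
       [  0.        , 376.93320052, 200.56940032],
       [  0.        ,   0.        ,   1.        ]]), 'k1': -0.11591607180758931, 'R': array([[-6.20749848e-04, -9.99536560e-01, -3.04348593e-02],
       [-9.96840341e-01,  3.03591013e-03, -7.93732823e-02],
       [ 7.94288950e-02,  3.02894245e-02, -9.96380249e-01]]), 't': array([-0.01400534,  0.56481869,  0.85882589])}
fixture [([0.567, -0.036, 0.012], 0.74)]
corner [([0.567, -0.028, 0.015], 0.56)]
short_half [([0.544, 0.074, 0.02], 0.61)]
long_half [([0.566, -0.136, 0.026], 0.82), ([0.708, -0.354, 0.008], 0.65), ([0.588, -0.294, 0.066], 0.37)]
short_break [([0.543, 0.073, 0.022], 0.65)]
long_break [([0.571, -0.133, 0.027], 0.94), ([0.712, -0.357, 0.01], 0.73)]
caliper [([0.69, 0.021, 0.004], 0.92)]
loupe [([0.519, 0.21, 0.046], 0.54)]
round_piece [([0.589, -0.298, 0.065], 0.43)]
side {'camera_matrix': array([[350.30492213,   0.        , 262.77501238],
       [  0.        , 350.30492213, 194.08131579],
       [  0.        ,   0.        ,   1.        ]]), 'k1': -0.10070648029985449, 'R': array([[ 0.78077603, -0.62474828,  0.00885357],
       [-0.46355603, -0.5887114 , -0.66221952],
       [ 0.4189327 ,  0.512941  , -0.74925758]]), 't': array([-0.47687296,  0.27948189,  0.60388227])}
fixture [([0.564, -0.069, 0.014], 0.63)]
corner [([0.559, -0.064, 0.011], 0.86)]
short_half [([0.542, 0.073, 0.021], 0.84)]
long_half [([0.709, -0.364, 0.01], 0.95), ([0.565, -0.136, 0.026], 0.92), ([0.562, -0.064, 0.013], 0.56)]
short_break [([0.537, 0.07, 0.024], 0.88)]
long_break [([0.566, -0.136, 0.025], 0.92), ([0.704, -0.363, 0.015], 0.9)]
caliper [([0.689, 0.005, 0.003], 0.71)]
loupe [([0.519, 0.2, 0.039], 0.86)]
round_piece [([0.59, -0.3, 0.047], 0.58)]
1.0 [[-0.    0.43  0.9 ]
 [-0.    0.9  -0.43]
 [-1.   -0.   -0.  ]]
```

View pics/top0.png

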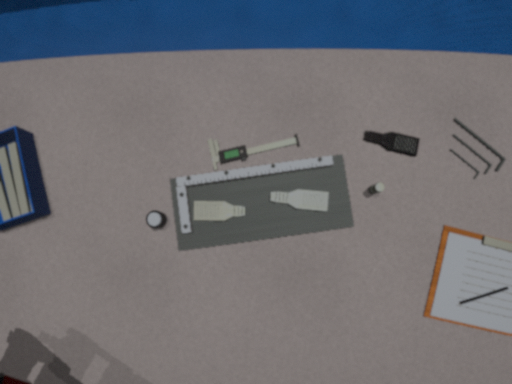

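View pics/side0.png

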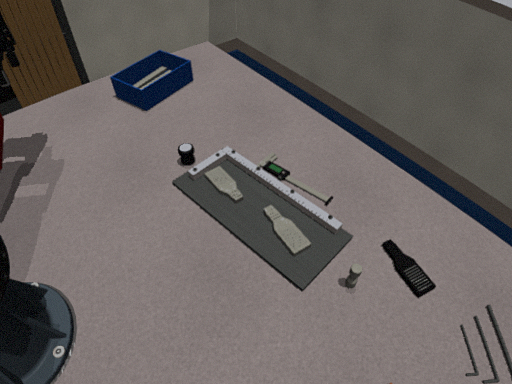

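In the top view, the short half is at px (218,211) and the long half at (300,200). The black look-alike at (392,142) and the strips in the blue box at (15,180) are not meant. Next I take close wrist views from two places.

```bash
cat > h.py <<'E'
from bench import manip
import numpy as np, cv2
def R(th): # tool down, tool y along fixture y (fixture yaw th)
    c,s=np.cos(th),np.sin(th)
    return np.array([[0,-s,c],[0,c,s],[-1,0,0]],float)
def project(k,X):
    Y=np.atleast_2d(X)@k["R"].T+k["t"]; s=Y[:,:2]/Y[:,2:]
    s=s*(1+k["k1"]*(s**2).sum(1,keepdims=True)); K=k["camera_matrix"]
    return s*[K[0,0],K[1,1]]+K[:2,2]
def ortho(img,k,z,x0=.43,x1=.68,y0=-.27,y1=.18,m=.00075):
    # rows: x downwards from x1, columns: y from y1 to y0 (same sense as top picture)
    xs=np.arange(x1,x0,-m); ys=np.arange(y1,y0,-m); Y,X=np.meshgrid(ys,xs)
    uv=project(k,np.c_[X.ravel(),Y.ravel(),np.full(X.size,z)]).reshape(*X.shape,2).astype(np.float32)
    return cv2.remap(img,uv[...,0],uv[...,1],cv2.INTER_LINEAR)
E
python3 - <<'E'
from h import *
for i,p in enumerate([[.50,.05,.36],[.50,-.12,.36]]):
    manip.move_ptp(p,R(0.07)); manip.dwell(.2)
    k=manip.get_calibration("wrist"); p,d=manip.grab_frame("wrist")
    np.savez(f"w{i}.npz",p=p,d=d,**k)
    print(k["k1"],k["camera_matrix"][0,0],(-k["R"].T@k["t"]).round(3),manip.current_time())
    for n in ["short_half","long_half","short_break","long_break","corner"]:
        print(n,[(np.round(o["at"],3).tolist(),round(o["confidence"],2)) for o in manip.look_for("wrist",n)])
    cv2.imwrite(f"pics/o{i}.png",ortho(p,k,.024)[:,:,::-1])
    cv2.imwrite(f"pics/w{i}.png",p[:,:,::-1])
a=[cv2.imread(f"pics/o{i}.png") for i in (0,1)]; print(a[0].shape)
cv2.imwrite("pics/oo.png",cv2.resize(np.vstack(a),None,fx=.9,fy=.9))
E
```

```text
-0.052635108807842924 302.4561876476623 [0.432 0.046 0.502] 3.1833
short_half [([0.539, 0.072, 0.021], 0.78)]
long_half [([0.561, -0.131, 0.023], 0.97), ([0.712, -0.355, 0.013], 0.78)]
short_break [([0.543, 0.074, 0.025], 0.65)]
long_break [([0.57, -0.131, 0.024], 0.74), ([0.709, -0.35, 0.012], 0.73)]
corner [([0.554, -0.024, 0.011], 0.93), ([0.541, 0.074, 0.022], 0.47)]
-0.052635108807842924 302.4561876476623 [ 0.432 -0.124  0.503] 4.4
short_half [([0.542, 0.071, 0.022], 0.93)]
long_half [([0.564, -0.134, 0.022], 0.56), ([0.702, -0.382, 0.015], 0.55)]
short_break [([0.543, 0.073, 0.027], 0.97)]
long_break [([0.7, -0.379, 0.012], 0.8), ([0.57, -0.13, 0.024], 0.68)]
corner [([0.553, -0.035, 0.012], 0.58)]
(334, 600, 3)
```

View pics/oo.png

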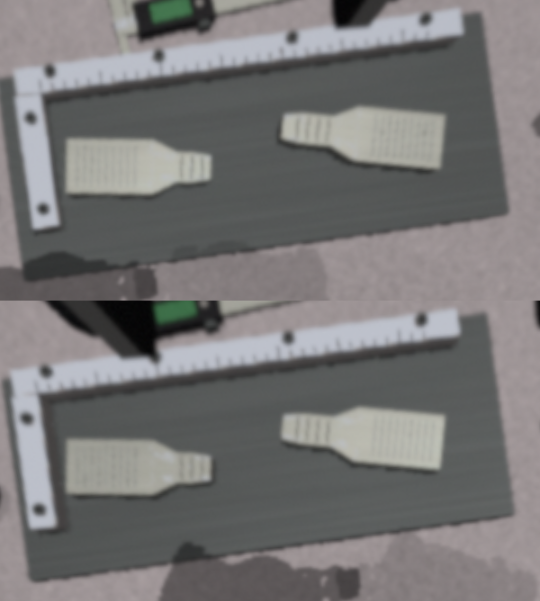

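The halves register at the same place in both views at z = 0.024. The fence, stop and breaks are clear: short break px (212,167), long break (281,128). Now I fit poses.

```bash
cat >> h.py <<'E'
M=.0005; B=dict(x0=.43,x1=.68,y0=-.27,y1=.18,m=M)
def toxy(uv): uv=np.atleast_2d(uv); return np.c_[B["x1"]-uv[:,1]*M, B["y1"]-uv[:,0]*M]
def half_poly(L): # x,y outline
    e=84 if L=="s" else 98; t=56 if L=="s" else 56+0
    return t,e
def halves(p,k):
    o=ortho(p,k,.024,**B).astype(int); g=o.sum(2)/3
    m=((g>110)&(o[...,0]-o[...,2]>8)).astype(np.uint8)
    m=cv2.morphologyEx(m,cv2.MORPH_CLOSE,np.ones((9,9))); m=cv2.morphologyEx(m,cv2.MORPH_OPEN,np.ones((9,9)))
    cs,_=cv2.findContours(m,cv2.RETR_EXTERNAL,cv2.CHAIN_APPROX_NONE); out=[]
    for c in cs:
        a=cv2.contourArea(c)*M*M
        if not .0035<a<.0075: continue
        (cx,cy),(w,h),_=cv2.minAreaRect(c)
        q=toxy(c[:,0,:]); 
        if q[:,0].mean()<.47 or q[:,0].mean()>.63: continue
        f=np.zeros_like(m); cv2.drawContours(f,[c],-1,1,-1); yy,xx=np.nonzero(f); P=toxy(np.c_[xx,yy])
        cen=P.mean(0); ev,V=np.linalg.eigh(np.cov((P-cen).T)); u=V[:,1]; s=(P-cen)@u
        if (s**3).mean()<0: u=-u; s=-s   # long thin tail = broken end
        v=np.array([-u[1],u[0]]); n=(P-cen)@v
        lo,hi=s.min(),s.max()
        out.append(dict(area=a,len=hi-lo,wid=n.max()-n.min(),u=u,end=cen+hi*u,head=cen+lo*u,origin=cen+(lo+.036)*u,mask=f))
    return sorted(out,key=lambda d:-d["origin"][1]),m
E
python3 - <<'E'
from h import *
for i in (0,1):
    z=np.load(f"w{i}.npz"); p=z["p"]; k={n:z[n] for n in ("camera_matrix","k1","R","t")}
    hs,m=halves(p,k)
    for h in hs: print({a:np.round(b,4).tolist() for a,b in h.items() if a!="mask"},np.degrees(np.arctan2(h["u"][1],h["u"][0])).round(2))
    o=ortho(p,k,.032,**B).astype(int); g=(o.sum(2)/3)
    f=(g>120)&(o[...,2]-o[...,0]>4); cv2.imwrite(f"pics/f{i}.png",np.where(f,255,0)+0)
    # lowest fence pixel in each column / rightmost stop pixel in each row
    o2=ortho(p,k,.012,**B).astype(int); cv2.imwrite(f"pics/ort{i}.png",o[:,:,::-1])
    cols=[];
    for c in range(130,730):
        r=np.nonzero(f[60:260,c])[0]
        if len(r): cols.append((c,60+r.max()))
    P=toxy(cols); 
    for _ in range(6):
        a=np.polyfit(P[:,1],P[:,0],1); r=P[:,0]-np.polyval(a,P[:,1]); P=P[abs(r)<max(.0015,1.5*r.std())]
    print("fence x=",a,len(P),r.std())
    rows=[]
    for r_ in range(180,330):
        r=np.nonzero(f[r_,0:110])[0]
        if len(r): rows.append((r.max(),r_))
    Q=toxy(rows)
    for _ in range(6):
        b=np.polyfit(Q[:,0],Q[:,1],1); r=Q[:,1]-np.polyval(b,Q[:,0]); Q=Q[abs(r)<max(.0015,1.5*r.std())]
    print("stop y=",b,len(Q),r.std())
    X=np.linalg.solve([[1,-a[0]],[-b[0],1]],[a[1],b[1]]); print("corner",X,"yaw",np.degrees(-np.arctan(a[0])),np.degrees(np.arctan(b[0])))
    D=z["d"]; 
z=np.load("w0.npz")
# heights from depth, wrist view 0
k={n:z[n] for n in ("camera_matrix","k1","R","t")}
for q in ([.54,.07,.024],[.561,-.13,.024],[.50,0,.012],[.62,0,.032]):
    u,v=project(k,q)[0].round().astype(int); d=z["d"][v,u]; zc=k["R"]@np.array(q)+k["t"]; X=k["R"].T@(zc/zc[2]*d-k["t"]); print(q,X.round(4))
a=cv2.imread("pics/f0.png"); b=cv2.imread("pics/ort0.png"); hh=np.hstack([a,b]); cv2.imwrite("pics/chk.png",cv2.resize(np.vstack([a,b]),None,fx=.6,fy=.6))
E
```

```text
{'area': 0.0039, 'len': 0.1324, 'wid': 0.0434, 'u': [0.108, 0.9941], 'end': [0.576, -0.0558], 'head': [0.5617, -0.1874], 'origin': [0.5656, -0.1516]} 83.8
fence x= [-0.13733685  0.62040671] 600 0.0006101558617031425
stop y= [0.14871239 0.05560256] 150 0.0005387033917261706
corner [0.60050588 0.14490522] yaw 7.819902163170202 8.458600644501526
fence x= [-0.13833624  0.62022464] 591 0.0006208303254057756
stop y= [0.13766656 0.06159814] 150 0.0005679451488696654
corner [0.60027165 0.14423548] yaw 7.876094923021042 7.838442572880872
[0.54, 0.07, 0.024] [0.5399 0.07   0.0244]
[0.561, -0.13, 0.024] [ 0.5611 -0.1301  0.0236]
[0.5, 0, 0.012] [0.5    0.     0.0123]
[0.62, 0, 0.032] [ 6.204e-01 -1.000e-04  3.090e-02][ WARN:0@0.359] global loadsave.cpp:1063 imwrite_ Unsupported depth image for selected encoder is fallbacked to CV_8U.
```

View pics/chk.png

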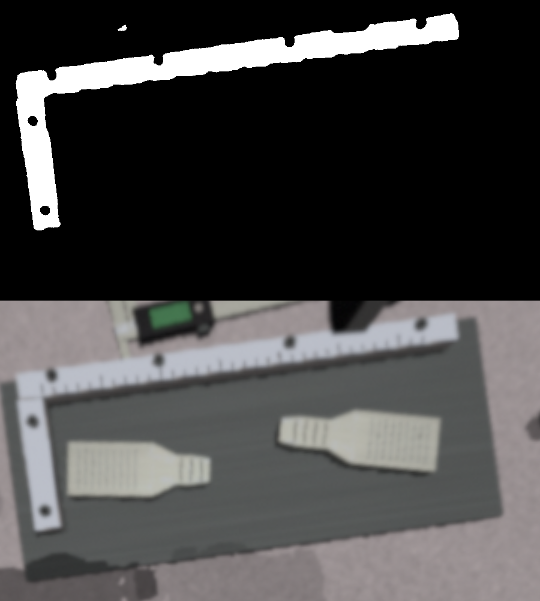

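Checks: heights measured 0.0244, 0.0236 and 0.0123, as the text says, and the fence yaw is 7.85° in both views. The short half was missed only by the mask; from the picture it lies at about (0.542, 0.089), pointing along −y. I'll fix the mask and push the short half to the fence if the fit agrees.

```bash
sed -i 's/>8)).astype/>3)).astype/; s/\.0035<a/.0030<a/' h.py
cat >> h.py <<'E'
TH=np.radians(7.85); C=np.array([.6004,.1446]); FX=np.array([np.cos(TH),np.sin(TH)]); FY=np.array([-np.sin(TH),np.cos(TH)])
def w(fx,fy,z): return np.r_[C+(fx-.050)*FX+(fy-.150)*FY,z]
def fix(p): d=np.asarray(p)[:2]-C; return np.array([d@FX+.050,d@FY+.150])
ZP=.0165; ZH=.07
def push(start,end,fine=.006,over=.006,fmax=12,coarse=.06):
    """go down at start (fixture xy), push coarse to `fine` short of end, then 1 mm steps till force"""
    s,e=np.array(start),np.array(end); d=(e-s)/np.linalg.norm(e-s)
    manip.move_ptp(w(*s,ZH),R(TH)); manip.move_l(w(*s,ZP),max_speed=.1)
    dw=d[0]*FX+d[1]*FY; f0=manip.current_force()[:2]@dw
    manip.move_l(w(*(e-fine*d),ZP),max_speed=coarse); f=[round(manip.current_force()[:2]@dw-f0,1)]
    x=-fine
    while x<over:
        x+=.001; manip.move_l(w(*(e+x*d),ZP),max_speed=.02); f.append(round(manip.current_force()[:2]@dw-f0,1))
        if abs(f[-1])>fmax: break
    pos=fix(manip.current_ee_pos())
    print("push stop cmd past end %.1f mm"%(x*1e3),"at",(pos*1e3).round(1),"f",f,"t",manip.current_time())
    b=e+(x-.02)*d; manip.move_l(w(*b,ZP),max_speed=.1); manip.move_l(w(*b,ZH),max_speed=.2)
def report(hs):
    for h in hs: print("len %.1f wid %.1f"%(h["len"]*1e3,h["wid"]*1e3),"origin",(fix(h["origin"])*1e3).round(1),"end",(fix(h["end"])*1e3).round(1),"ang to fence %.2f"%np.degrees(np.arctan2(h["u"]@FX,abs(h["u"]@FY))))
E
python3 - <<'E'
from h import *
for i in (0,1):
    z=np.load(f"w{i}.npz"); k={n:z[n] for n in ("camera_matrix","k1","R","t")}
    hs,m=halves(z["p"],k); report(hs)
s=hs[0]; o=fix(s["origin"]); assert len(hs)==2 and np.allclose(o,[-.0157,.103],atol=.006), o
manip.set_gripper(0.0,20); print(manip.current_grip_width(),manip.current_time())
a=np.array([s["u"]@FX,s["u"]@FY]); c=o+.018*a; print(c)
push((c[0]-.0225-.011-.016,c[1]),(-.006,c[1]))
E
```

```text
len 121.2 wid 46.7 origin [-15.6 103.6] end [-28.2  19.3] ang to fence -8.51
len 135.7 wid 47.0 origin [ -25.1 -140.5] end [ -2.4 -43.4] ang to fence 13.17
len 215.7 wid 136.8 origin [-122.6  119.8] end [ 10.7 240.3] ang to fence 47.88
len 121.2 wid 46.3 origin [-15.5 103.5] end [-28.7  19.3] ang to fence -8.92
len 135.7 wid 47.1 origin [ -25.2 -140.5] end [ -2.3 -43.5] ang to fence 13.29Traceback (most recent call last):
  File "<stdin>", line 5, in <module>
AssertionError: [-0.12262937  0.11975367]
```

```bash
sed -i 's/    return sorted(out,/    return sorted([o for o in out if o["len"]<.15],/' h.py
python3 - <<'E'
from h import *
z=np.load(f"w1.npz"); k={n:z[n] for n in ("camera_matrix","k1","R","t")}
hs,m=halves(z["p"],k)
s=hs[0]; o=fix(s["origin"]); assert len(hs)==2 and np.allclose(o,[-.0157,.103],atol=.006), o
manip.set_gripper(0.0,20); print(manip.current_grip_width(),manip.current_time())
a=np.array([s["u"]@FX,s["u"]@FY]); c=o+.018*a; print(c)
push((c[0]-.0225-.011-.016,c[1]),(-.006,c[1]))
manip.move_ptp([.5,-.03,.36],R(TH)); manip.dwell(.2)
k=manip.get_calibration("wrist"); p,d=manip.grab_frame("wrist"); report(halves(p,k)[0])
cv2.imwrite("pics/a1.png",ortho(p,k,.024)[:,:,::-1]); print(manip.current_time())
E
```

```text
-6.731816513892285e-05 5.4167
[-0.01825773  0.08570313]
push stop cmd past end 4.0 mm at [-4.1 85.8] f [np.float64(0.5), np.float64(-0.4), np.float64(-1.5), np.float64(-1.2), np.float64(-0.1), np.float64(-0.7), np.float64(-0.6), np.float64(-0.4), np.float64(-3.0), np.float64(-8.1), np.float64(-12.3)] t 10.9833
len 122.8 wid 46.8 origin [ 27.3 108.2] end [27.9 21.4] ang to fence 0.41
len 136.8 wid 47.7 origin [ -25.6 -141. ] end [ -2.5 -42.9] ang to fence 13.25
13.1833
```

View pics/a1.png

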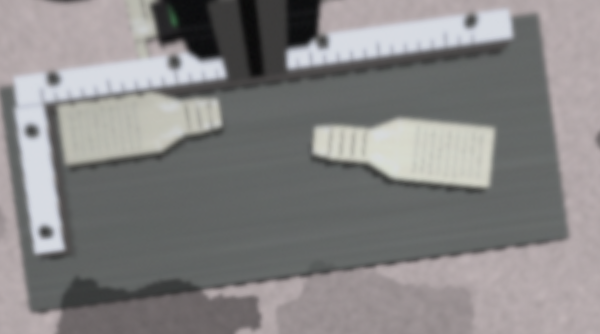

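The short half is flush with the fence (px 60–222, row ~130) and the long half is untouched. Next I push the short half to the stop, then the long half to the fence.

Run:
```python
from h import *
push((.0275,-.013),(.0275,.0155),fine=.008,over=.008,coarse=.04)
push((-.022,.097),(-.006,.097),over=.007,fmax=10)
o=np.array([-.0252,-.1405]); a=np.array([np.sin(np.radians(13.2)),np.cos(np.radians(13.2))]); c=o+.022*a; print(c)
push((c[0]-.0225-.011-.018,c[1]),(-.006,c[1]),over=.007)
manip.move_ptp([.5,-.03,.36],R(TH)); manip.dwell(.2)
k=manip.get_calibration("wrist"); p,d=manip.grab_frame("wrist"); report(halves(p,k)[0])
cv2.imwrite("pics/a2.png",ortho(p,k,.024)[:,:,::-1]); print(manip.current_time())
```

```text
push stop cmd past end 5.0 mm at [27.4 19. ] f [np.float64(-0.2), np.float64(-0.9), np.float64(0.1), np.float64(-0.8), np.float64(-0.9), np.float64(-1.8), np.float64(-0.9), np.float64(-0.5), np.float64(-1.0), np.float64(-1.2), np.float64(-0.7), np.float64(-2.9), np.float64(-7.7), np.float64(-13.3)] t 18.95
push stop cmd past end 4.0 mm at [-4.1 97.1] f [np.float64(-1.1), np.float64(-0.2), np.float64(0.3), np.float64(-0.8), np.float64(-0.7), np.float64(-0.5), np.float64(-0.4), np.float64(-0.3), np.float64(-0.8), np.float64(-6.8), np.float64(-10.5)] t 23.725
[-0.02017628 -0.11908126]
push stop cmd past end 4.0 mm at [  -4.3 -119. ] f [np.float64(-0.7), np.float64(-0.5), np.float64(-1.1), np.float64(-0.6), np.float64(-1.2), np.float64(0.7), np.float64(-1.5), np.float64(-1.1), np.float64(-4.6), np.float64(-9.8), np.float64(-14.4)] t 29.7083
len 122.6 wid 47.3 origin [ 27.3 115. ] end [26.6 28.4] ang to fence -0.46
len 136.5 wid 47.8 origin [  26.9 -136.5] end [ 29. -36.] ang to fence 1.22
31.925
```

View pics/a2.png

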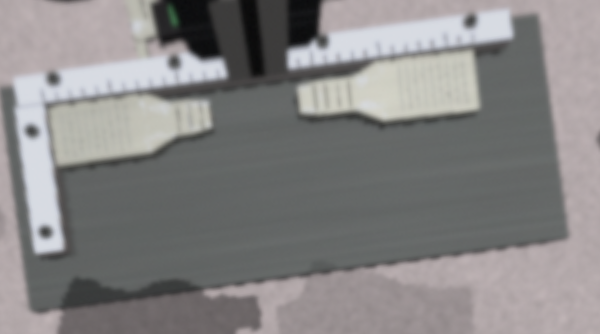

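The short half is on the stop and fence, and the long half is flush on the fence with its break at px (298,100). Now I close the gap, re-press the long half and check.

Run:
```python
from h import *
push((.0275,-.201),(.0275,-.117),fine=.007,over=.012,fmax=11,coarse=.05)
push((-.020,-.048),(-.006,-.048),fine=.003,over=.007,fmax=10)
manip.move_ptp([.5,-.03,.36],R(TH)); manip.dwell(.2)
k=manip.get_calibration("wrist"); p,d=manip.grab_frame("wrist"); 
h,m=halves(p,k)
for q in h: print(q["len"])
np.savez("w9.npz",p=p,d=d,**k)
cv2.imwrite("pics/a3.png",ortho(p,k,.024,x0=.5,x1=.65,y0=-.16,y1=.16,m=.0004)[:,:,::-1]); print(manip.current_time())
```

```text
push stop cmd past end 4.0 mm at [  28.  -114.8] f [np.float64(-0.2), np.float64(-2.4), np.float64(-2.0), np.float64(-1.5), np.float64(-0.9), np.float64(-1.9), np.float64(-1.5), np.float64(-1.5), np.float64(-2.0), np.float64(-5.9), np.float64(-9.7), np.float64(-13.5)] t 38.4083
push stop cmd past end 4.0 mm at [ -4. -48.] f [np.float64(0.1), np.float64(0.4), np.float64(-0.2), np.float64(-0.1), np.float64(-0.3), np.float64(-2.0), np.float64(-7.4), np.float64(-12.9)] t 42.4167
44.575
```

View pics/a3.png

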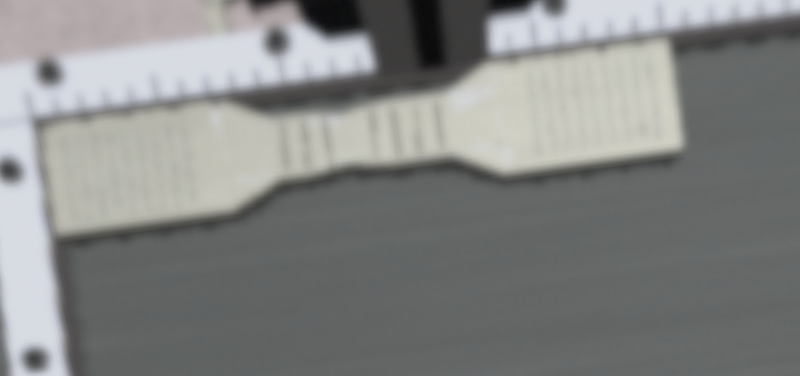

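The picture shows both heads along the fence, the short head against the stop (px 45,180) and the breaks meeting at px (350,140). The overall length is about 253.5 mm, against the 254 mm expected, so no gap. The arm is parked clear, so I hand in.

Run:
```python
from h import *
manip.sign_off()
```

```text
the job is handed in; nothing more can be done
```

The broken test piece is closed up on the plate and I handed the job in at about 45 s of the 64 s allowed. The hand-in gives no verdict.

**What I did:** with the gripper shut, I pushed the short half to the fence, then up to the end stop, and pressed it to the fence again. I then pushed the long half to the fence, slid it along until the broken ends met, and pressed it to the fence once more. Each push stopped once the measured force reached about 10–14 N, so both halves were firmly seated. The arm finished well above the plate, touching nothing.

**Last checks:**
- **Gap:** the last wrist picture shows the broken ends meeting with continuous edges. Overall length came to about 253.5 mm against the 254 mm expected, which fits a closed gap.
- **Fence and stop:** both heads lie along the fence, and the short head is against the stop.
- **Bystanders:** no push went near the caliper, magnifier or round piece. I did not measure their positions again at the end.

**What failed or disagreed:**
- **Short half missed:** my first image mask missed it, and a loosened mask fixed that.
- **Outlines too long:** in the later pictures my fitted outlines came out 2–3 mm too long.
- **No final separate fit:** once the halves touched, they could not be fitted separately. The final alignment rests on the picture and the push forces. The last separate fits, before closing, showed them 0.5° and 1.2° off the fence line.

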